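# Copper heat spreader onto an opened battery pack

### The arm

A 6-joint arm with a two-finger parallel gripper is mounted at the origin on the work surface. World frame = base frame: x ahead of the robot, y to its left, z up, the work surface at z = 0. Lengths are in m, angles in degrees, forces in N, time in s.
With the tool pointing down it reaches from about 0.275 to 0.725 m from the base axis. Payload 5.6 kg.
Tool frame: the origin (TCP) lies on the mounting face of the last link; the fingertips stand 173 mm ahead of it and the grasp point (between the pads) lies 155 mm ahead of it; z points along the fingers, y is the line along which they close (so a half turn about z gives the same grasp; the last joint's range is limited). The gripper opens to 85 mm and grips with 20 to 120 N. Pads are 22 mm wide; open, the fingers measure 114 mm over their backs; the gripper's body (76 mm by 85 mm) begins 54 mm behind the grasp point. The pads swing forward as they close: fully open they stand 13 mm farther back than shut.
Start: joints at [-50.558, 14.616, 6.199, 0, -81.583, -16.306], TCP at [0.216, -0.506, 0.405] pointing down, gripper open.
Joint ranges: [-168.99, 168.99], [-69.2, 112.95], [-62.41, 85.93], [-164.36, 98.24], [-168.68, -3.75], [-174.98, 174.98]. Speed limits (degrees/s): [147.25, 147.25, 180, 180, 180, 180].

### API

Orientations are given as a 3x3 rotation matrix whose columns are the frame's x, y, z axes.
In Python, from bench import bot, viewer, ticket, look_for, landmark_of gives the robot as it stands.
- The arm moves only by the tool move_arm, never from a script. Its argument "increments" is text: rows parted by semicolons, each of 5 numbers parted by spaces: the opening, from 0 (shut) to 1 (fully open), then the shift along the world's x, y, z in m, then the turn about the world's z in rad. A call has 1 to 12 rows; each row is the pose to reach, as a shift and turn from the pose commanded when the call began; what a row does not reach only later rows make up. A row lasts 1/12 s, in which the tool goes at most 41.7 mm and 7.16 degrees, less where a joint would pass 70% of its speed; a pose out of reach is approached as far as the arm can. A call with a gripper value outside its range is refused whole. The fingers move at their own pace and stop on an object; "force" is the grip in N (left out, the last holds). Time passes only in rows, so rows that repeat a pose let the fingers close. It gives the time, the measured TCP pose, the force, the opening and the grip force at its end, in the units of the state.
- bot.observe(): the state, without advancing time (a new reading comes with each control period).
- viewer.grab_frame(name): name is "scene" or "top"; returns a dict with "pixels" (384x512x3 uint8, blue, green, red), "z_map" (384x512 float32, m along the optical axis (not along the pixel's ray), 0 where there is no reading), "mtx" (3x3 intrinsics, pixels), "xyz" and "attitude" of the camera in the world. Camera axes: x right, y down, z forward; pixel columns grow to the right and rows downward; lengths in m; the calibration is good to about 2 mm. A picture is of the moment at which its call begins.
- ticket.sign_off(): hands the job in; it is judged then, once.
Trained networks look in a picture, given as the dict that the camera call returned (one of the last four; its "shot" number tells which), for a name from the list of things; names that differ only in an ending like _2 or _b are one class to them, and where a whole thing is asked for, a point or a joint stands for the part that bears it (a point fixed in the world has none). Each returns a list of dicts, best first, with "conf" (0 to 1); they miss things now and then, are a little off and sometimes report something else, mostly with a low value. They report only what shows in the picture. A call takes as long as a camera call. They do not tell look-alikes from the thing itself.
- look_for(picture, label): "xyz" ([x, y, z] in m, in world coordinates, good to about 4 mm: the middle of the surface that is visible of it).
- landmark_of(picture, label): "xyz" ([x, y, z] in m, in world coordinates, good to about 4 mm: a listed point, or the origin of a listed thing).
The state is a dict: "clock": time; "q": joint angles; "joint_vel": joint speeds; "tau": joint torques, N m; "position": TCP position; "tcp_rot": TCP orientation; "contact_force": force on the tool from outside, world axes, zero at the start; "moment": the same for the moment, N m; "finger_gap": finger opening in m; "grasp_force": force on a finger pad.
Only numpy, scipy, OpenCV 4.12 (cv2) and the standard library are available. Lean on these libraries where they do the work, as an engineer would, in place of code of your own. Each camera call takes 0.05 s, during which the arm holds its last target. There are 200 camera calls.

### The job

In one of the two blue holders a copper sheet lies on top of the stack, walled in by side guides. Slide it out over the holder's open front end (the end towards the robot) until a good third of it overhangs, flat, then pinch the overhanging part by its two long edges and lift it away. Lay it gently, without dropping it, flat, centred and lengthwise on the black battery pack of the opened case and let go; leave the green sheet in the other holder where it is.

Things in the scene. Friction and masses are not known exactly. Their poses are not given: they have to be found in the camera images.
- copper_sheet_mid (a point): Centre of the copper sheet: a stiff flat plate 120 mm long (its x), 56 mm wide (its y), 4 mm thick (its z, up), about 100 g, loose. It lies on a 116 x 56 x 4 mm aluminium sheet in its holder, its top 50 mm above the table. Both are smooth (friction about 0.25): a shut gripper pressing on it with about 5 N drags it along.
- copper_holder: Blue fixed holder, 128 mm long (its x), 76 mm wide; origin at its underside's centre, on the table; -x is the open front end, towards the robot, free down to the table beyond. Side guides 60 mm apart run its full length, 48.5 mm high: no room for fingers beside the sheet, which can only slide along x. End lips 44.5 mm high keep the aluminium sheet (top at 46 mm) in; the copper slides over them.
- pack_top (a point): Centre of the top face of the black battery pack, 38 mm above the table: a fixed block 124 mm long (its x), 40 mm wide (its y), standing on the 5 mm thick floor of an open black case, 170 x 140 mm with an 8 mm high rim. The 56 mm wide sheet laid lengthwise on it juts out 8 mm on each side, so fingers can straddle sheet and pack.
- green_sheet_mid (a point): Centre of the green sheet, same size as the copper one (120 x 56 x 4 mm), loose, in the other blue holder of the same make. Not to be moved.
Mind the look-alikes: they are no part of the job. There is more than one size of the part that bears copper_sheet_mid; the job needs the larger. What is shaped like the part that bears pack_top but pink is not meant.

How it is judged:
By the outcome, as a careful person would: the job done as asked, in the order asked, and still so for the second after the job is handed in, with the robot touching nothing.
It also fails if it takes over 50 s, if anything falls off the work surface, if the arm or the gripper's body presses on something with over 40 N, if the wrist force passes 120 N, or if a joint passes its speed limit or range.

## Working session

There is one attempt and no reset: what is moved stays moved. The work goes in short steps, Python scripts to look and compute and a tool call to move; the robot and the scene stay as the last step left them, time stands still between calls to the robot, and variables do not carry over. Pictures are saved under pics/ and viewed, at most 10 in all, crops included, and the job is handed in when it is done.

Besides the shell and the picture viewer there is one more tool, called after "Call:" by a JSON object that holds its "fn" and its "kwargs". move_arm: Moves the arm, as the interface text tells. Its arguments: {"type":"object","properties":{"increments":{"type":"string"},"force":{"type":"number"}},"required":["increments"]}

```bash
mkdir -p pics; python3 - <<'E'
from bench import bot, viewer, ticket, look_for, landmark_of
import cv2, numpy as np
s=bot.observe(); print(s['clock'],s['position'],s['tcp_rot'],s['finger_gap'])
ims=[]
for n in("top","scene"):
    p=viewer.grab_frame(n); cv2.imwrite(f'pics/{n}1.png',p['pixels'])
    print(n,p['xyz'],p['attitude'],p['mtx'])
    for l in("copper_sheet_mid","copper_holder","pack_top","green_sheet_mid"):
        for f in(look_for,landmark_of):
            print(l,f.__name__,[(np.round(d['xyz'],3).tolist(),round(d['conf'],2)) for d in f(p,l)])
E
```

```text
0.0 [ 0.21608401 -0.50557728  0.40380774] [[-9.19608473e-01 -3.92835319e-01 -8.17491026e-04]
 [-3.92836163e-01  9.19606858e-01  1.72484463e-03]
 [ 7.41904620e-05  1.90732178e-03 -9.99998178e-01]] 0.08592277263337361
top [ 0.36852949 -0.05268555  1.03306055] [[ 0.02815312 -0.99185485  0.12422305]
 [-0.99959996 -0.02759844  0.0061841 ]
 [-0.00270537 -0.12434745 -0.99223505]] [[461.2493194    0.         260.13290767]
 [  0.         461.2493194  183.35872762]
 [  0.           0.           1.        ]]
copper_sheet_mid call [([0.583, -0.225, 0.049], 0.92), ([0.56, -0.348, 0.005], 0.55)]
copper_sheet_mid call [([0.584, -0.227, 0.047], 0.63), ([0.563, -0.349, 0.0], 0.58)]
copper_holder call [([0.565, -0.2, 0.048], 0.56)]
copper_holder call [([0.578, -0.223, 0.0], 0.97)]
pack_top call [([0.342, 0.268, 0.001], 0.93), ([0.579, 0.192, 0.007], 0.67)]
pack_top call [([0.588, 0.198, 0.043], 0.81), ([0.346, 0.273, 0.03], 0.68)]
green_sheet_mid call [([0.56, 0.012, 0.054], 0.77)]
green_sheet_mid call [([0.564, 0.015, 0.05], 0.82)]
scene [ 1.04801241 -0.48774841  0.59699431] [[ 0.62171689  0.44839942 -0.6421885 ]
 [ 0.78302099 -0.37530556  0.49600793]
 [-0.01860725 -0.81122358 -0.58443996]] [[355.73893648   0.         254.18720809]
 [  0.         355.73893648 195.17952115]
 [  0.           0.           1.        ]]
copper_sheet_mid call [([0.569, -0.35, 0.004], 0.96), ([0.588, -0.228, 0.049], 0.57)]
copper_sheet_mid call [([0.567, -0.349, 0.002], 0.88), ([0.58, -0.225, 0.05], 0.75)]
copper_holder call [([0.622, -0.255, 0.039], 0.84)]
copper_holder call [([0.582, -0.224, 0.003], 0.82)]
pack_top call [([0.607, 0.174, 0.002], 0.97), ([0.365, 0.254, 0.007], 0.92)]
pack_top call [([0.341, 0.274, 0.037], 0.83), ([0.588, 0.193, 0.034], 0.59)]
green_sheet_mid call [([0.568, 0.012, 0.051], 0.72)]
green_sheet_mid call [([0.561, 0.013, 0.05], 0.55)]
```

View pics/top1.png

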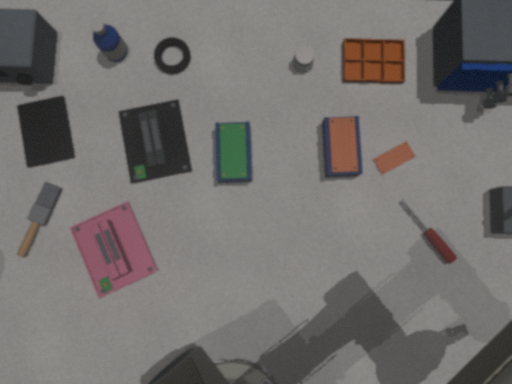

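View pics/scene1.png

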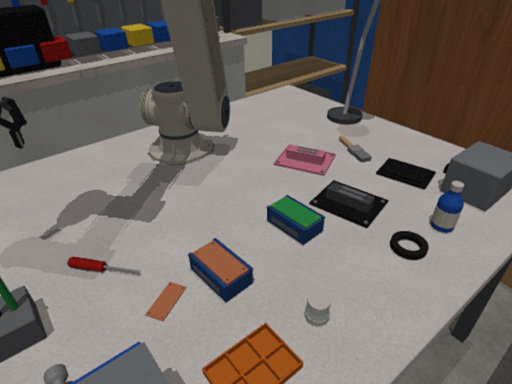

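The top view shows the candidates for the copper sheet: the large one in the holder at (343,146) and the small loose one on the table at (394,158). The sheet in the holder is the one I want. For the pack, the black case is at (155,140) and the pink look-alike at (115,250). I want the black one. Green is at (233,152). Next I'll measure poses and check them in a crop.

```bash
cat > h.py <<'E'
import cv2, numpy as np
from bench import bot, viewer, ticket, look_for, landmark_of
def cloud(p):
    K=p['mtx'];z=p['z_map'].astype(float);v,u=np.indices(z.shape)
    c=np.stack([(u-K[0,2])/K[0,0]*z,(v-K[1,2])/K[1,1]*z,z],-1)
    w=c@np.array(p['attitude']).T+np.array(p['xyz']); w[z==0]=np.nan
    return w
def rect(w,m,ero=False):
    m=m.astype(np.uint8); n,l,s,_=cv2.connectedComponentsWithStats(m)
    k=1+np.argmax(s[1:,4]); pts=w[l==k]
    (c,sz,a)=cv2.minAreaRect((pts[:,:2]*1000).astype(np.float32))
    if sz[0]<sz[1]: sz=sz[::-1]; a+=90
    a=(a+90)%180-90
    return np.round(c,1),np.round(sz,1),round(a,2),round(float(np.median(pts[:,2]))*1000,1),len(pts),(l==k)
def near(w,x,y,r): return np.hypot(w[...,0]-x,w[...,1]-y)<r
def hsv(p): return cv2.cvtColor(p['pixels'],cv2.COLOR_BGR2HSV)
def copper(h): return (h[...,0]<20)&(h[...,1]>110)
E
python3 - <<'E'
from h import *
big=[]
for n in("top","scene"):
    p=viewer.grab_frame(n);w=cloud(p);h=hsv(p)
    print(n)
    print('copper',rect(w,copper(h)&near(w,.583,-.226,.1)&(w[...,2]>.03))[:5])
    print('holder',rect(w,near(w,.583,-.226,.1)&(w[...,2]>.03))[:5])
    print('green',rect(w,(abs(h[...,0]-60.)<20)&(h[...,1]>110)&near(w,.562,.013,.1)&(w[...,2]>.03))[:5])
    print('pack',rect(w,near(w,.588,.195,.085)&(w[...,2]>.028))[:5])
    print('case',rect(w,near(w,.588,.195,.13)&(w[...,2]>.0035)&(h[...,2]<90))[:5])
    if n=="top": big=[cv2.resize(p['pixels'][90:200,110:200],None,fx=4,fy=4,interpolation=2),cv2.resize(p['pixels'][90:200,310:420],None,fx=4,fy=4,interpolation=2)]
    # tall things
    m=(w[...,2]>.06)&(abs(w[...,0]-.45)<.3)&(abs(w[...,1])<.4)
    print('tall',m.sum(), np.round([w[m].min(0),w[m].max(0)],2) if m.any() else '')
cv2.imwrite('pics/crop.png',np.hstack(big))
E
```

```text
top
copper (array([ 582.8, -224.2]), array([117.2,  53.9]), 4.12, 49.1, 1277)
holder (array([ 581.6, -224.8]), array([129.2,  77.3]), 3.67, 48.5, 2110)
green (array([569.2,  15.7]), array([100.6,  50.3]), 2.31, 49.2, 497)
pack (array([588.2, 195.8]), array([124.1,  41. ]), 13.19, 37.0, 1027)
case (array([588.5, 196.1]), array([171.2, 140.2]), 13.16, 6.7, 3453)
tall 3516 [[ 0.15 -0.29  0.12]
 [ 0.3   0.09  0.65]]
scene
copper (array([ 583. , -224.3]), array([120.7,  57. ]), 4.08, 48.4, 1118)
holder (array([ 582.4, -224.4]), array([129.1,  77.7]), 3.92, 47.6, 1907)
green (array([562.7,  14.9]), array([119.1,  58.9]), 3.4, 48.3, 696)
pack (array([588.9, 195.5]), array([123.9,  43.3]), 13.58, 36.0, 502)
case (array([587.9, 196.3]), array([170.5, 144.4]), 13.52, 9.8, 1467)
tall 4302 [[ 0.15 -0.06  0.09]
 [ 0.22  0.09  0.48]]
```

View pics/crop.png

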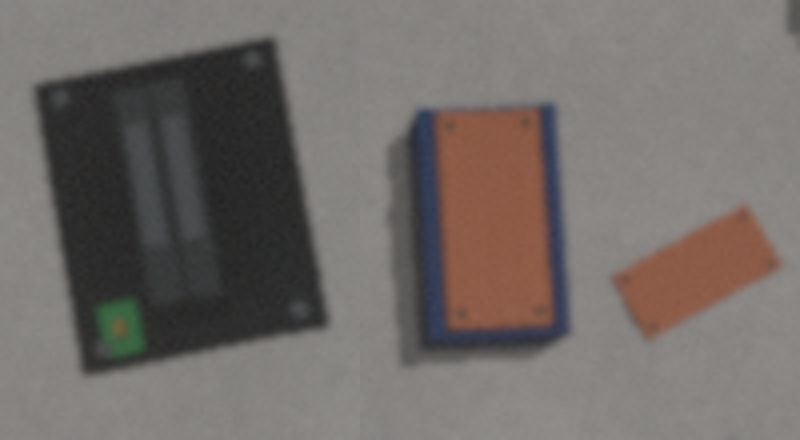

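The crop matches the description: a 120 x 56 mm copper sheet flat in the blue holder on the left of the crop's copper pair, with the small loose one beside it. The black case holds the 124 x 41 mm pack. Holder: (0.582, -0.2245), yaw about 3.9°. Pack: (0.5885, 0.196), yaw about 13.3°. I'll close the gripper and move above the rear half of the sheet.

Call:
{"fn": "move_arm", "kwargs": {"increments": "0 0.2 0.14 -0.06 -0.335;0 0.402 0.284 -0.12 -0.335;0 0.402 0.284 -0.12 -0.335;0 0.402 0.284 -0.12 -0.335;0 0.402 0.284 -0.12 -0.335;0 0.402 0.284 -0.12 -0.335;0 0.402 0.284 -0.12 -0.335;0 0.402 0.284 -0.12 -0.335;0 0.402 0.284 -0.12 -0.335;0 0.402 0.284 -0.12 -0.335;0 0.402 0.284 -0.12 -0.335;0 0.402 0.284 -0.12 -0.335", "force": 60}}

```text
clock: 2.0
position: [0.6082, -0.2283, 0.2877]
tcp_rot: [[-0.998, -0.069, 0.0], [-0.069, 0.998, -0.0], [-0.0, -0.0, -1.0]]
contact_force: [0.9, -1.2, 0.3]
finger_gap: -0.0001
grasp_force: 0.0
```

Call:
{"fn": "move_arm", "kwargs": {"increments": "0 0 0 0 0;0 0 0 0 0;0 0 0 0 0;0 0 0 0 0"}}

```text
clock: 2.33
position: [0.6063, -0.2304, 0.2887]
tcp_rot: [[-0.998, -0.068, 0.001], [-0.068, 0.998, -0.0], [-0.001, -0.0, -1.0]]
contact_force: [-0.1, -0.2, 0.1]
finger_gap: -0.0001
grasp_force: 0.0
```

Call:
{"fn": "move_arm", "kwargs": {"increments": "0 0.012 0.008 -0.02 0;0 0.012 0.008 -0.04 0;0 0.012 0.008 -0.056 0;0 0.012 0.008 -0.056 0;0 0.012 0.008 -0.056 0"}}

```text
clock: 2.75
position: [0.618, -0.2227, 0.2324]
tcp_rot: [[-0.998, -0.068, -0.001], [-0.068, 0.998, -0.0], [0.001, -0.0, -1.0]]
contact_force: [0.2, 0.4, 0.6]
finger_gap: 0.0002
grasp_force: 0.0
```

Call:
{"fn": "move_arm", "kwargs": {"increments": "0 0 0 -0.003 0;0 0 0 -0.006 0;0 0 0 -0.007 0;0 0 0 -0.008 0;0 0 0 -0.008 0;0 0 0 -0.008 0"}}

```text
clock: 3.25
position: [0.6188, -0.2218, 0.2243]
tcp_rot: [[-0.998, -0.069, 0.0], [-0.069, 0.998, -0.0], [-0.0, -0.0, -1.0]]
contact_force: [0.1, -0.3, -0.4]
finger_gap: 0.0001
grasp_force: 0.0
```

Call:
{"fn": "move_arm", "kwargs": {"increments": "0 0 0 -0.0005 0;0 0 0 -0.001 0;0 0 0 -0.001 0;0 0 0 -0.001 0"}}

```text
clock: 3.58
position: [0.6189, -0.2218, 0.2235]
tcp_rot: [[-0.998, -0.069, 0.001], [-0.069, 0.998, -0.0], [-0.001, -0.0, -1.0]]
contact_force: [-1.5, -0.6, 3.5]
finger_gap: -0.0002
grasp_force: 1.5
```

Call:
{"fn": "move_arm", "kwargs": {"increments": "0 0 0 -0.0005 0;0 0 0 -0.0005 0;0 0 0 -0.0005 0"}}

```text
clock: 3.83
position: [0.619, -0.2219, 0.2235]
tcp_rot: [[-0.998, -0.069, 0.001], [-0.069, 0.998, -0.001], [-0.001, -0.001, -1.0]]
contact_force: [-1.2, 1.0, 5.9]
finger_gap: 0.0004
grasp_force: 2.6
```

Call:
{"fn": "move_arm", "kwargs": {"increments": "0 -0.002 -0.0001 -0.0003 0;0 -0.004 -0.0003 -0.0003 0;0 -0.006 -0.0004 -0.0003 0;0 -0.008 -0.0005 -0.0003 0;0 -0.010 -0.0007 -0.0003 0;0 -0.012 -0.0008 -0.0003 0;0 -0.014 -0.001 -0.0003 0;0 -0.016 -0.0011 -0.0003 0;0 -0.018 -0.0012 -0.0003 0;0 -0.02 -0.0014 -0.0003 0;0 -0.02 -0.0014 -0.0003 0"}}

```text
clock: 4.75
position: [0.5992, -0.2234, 0.2235]
tcp_rot: [[-0.998, -0.069, 0.003], [-0.069, 0.998, -0.001], [-0.003, -0.001, -1.0]]
contact_force: [0.8, 0.0, 5.3]
finger_gap: 0.0001
grasp_force: 2.9
```

```bash
cat > m.py <<'E'
from h import *
for n in("top","scene"):
    p=viewer.grab_frame(n);w=cloud(p);h=hsv(p)
    m=copper(h)&near(w,.56,-.226,.14)&(w[...,2]>.03)
    r=rect(w,m); P=w[r[5]]-[.582,-.2245,0]; a=np.radians(3.9)
    t=P[:,:2]@[np.cos(a),np.sin(a)]*1000
    fr=P[t<np.percentile(t,10),2];bk=P[t>np.percentile(t,90),2]
    print(n,r[:5],'front/back',t.min().round(1),t.max().round(1),'z',np.median(fr)*1000,np.median(bk)*1000)
E
python3 m.py
```

```text
top (array([ 541.7, -227.3]), array([74.8, 53.1]), 3.17, 49.2, 668) front/back -77.5 -3.1 z 48.55345667102262 49.33478463371765
scene (array([ 564.3, -242.7]), array([121.1,  89.8]), 3.34, 48.4, 506) front/back -79.5 41.6 z 47.99521682917074 48.29076543859434
```

The sheet is following the gripper: its front edge is now about 78 mm ahead of the holder centre, up from 59.

Call:
{"fn": "move_arm", "kwargs": {"increments": "0 -0.0025 -0.0002 0 0;0 -0.005 -0.0003 0 0;0 -0.0075 -0.0005 0 0;0 -0.01 -0.0007 0 0;0 -0.0125 -0.0009 0 0;0 -0.015 -0.001 0 0;0 -0.0175 -0.0012 0 0;0 -0.02 -0.0014 0 0;0 -0.0225 -0.0015 0 0;0 -0.025 -0.0017 0 0;0 -0.027 -0.0019 0 0;0 -0.027 -0.0019 0 0"}}

```text
clock: 5.85
position: [0.5722, -0.2253, 0.2235]
tcp_rot: [[-0.998, -0.069, 0.003], [-0.069, 0.998, -0.001], [-0.003, -0.001, -1.0]]
contact_force: [0.6, -0.3, 6.1]
finger_gap: 0.0001
grasp_force: 3.0
```

```bash
python3 m.py
```

```text
top (array([ 517. , -228.8]), array([79. , 52.2]), 0.54, 49.1, 670) front/back -104.2 -26.2 z 48.995213360319866 48.55972738404568
scene (array([ 545.6, -230.2]), array([116.3,  93.3]), -17.98, 48.4, 479) front/back -105.8 15.3 z 47.91153943827025 48.53714497556189
```

Call:
{"fn": "move_arm", "kwargs": {"increments": "0 -0.0015 -0.0001 0 0;0 -0.003 -0.0002 0 0;0 -0.003 -0.0002 0 0;0 -0.003 -0.0002 0.002 0;0 -0.003 -0.0002 0.02 0;0 -0.003 -0.0002 0.04 0;1 -0.04 -0.003 0.06 0;1 -0.076 -0.0053 0.06 0;1 -0.076 -0.0053 0.06 0;1 -0.076 -0.0053 0.06 0;1 -0.076 -0.0053 0.06 0;1 -0.076 -0.0053 0.06 0"}}

```text
clock: 6.95
position: [0.4963, -0.2304, 0.2819]
tcp_rot: [[-0.998, -0.069, -0.0], [-0.069, 0.998, 0.0], [0.0, 0.0, -1.0]]
contact_force: [-0.8, -0.0, 0.2]
finger_gap: 0.0725
grasp_force: 0.0
```

```bash
python3 m.py; python3 -c "
from h import *
p=viewer.grab_frame('scene');cv2.imwrite('pics/over.png',cv2.resize(p['pixels'][180:330,120:320],None,fx=4,fy=4))"
```

```text
top (array([ 531.9, -206.1]), array([9.6, 8.6]), 63.4, 49.1, 19) front/back -53.4 -43.9 z 49.489752976360876 48.00620793446575
scene (array([ 533.8, -228.6]), array([121.8,  57.1]), 4.41, 48.3, 984) front/back -109.4 12.8 z 48.21076173828687 48.37632417179294
```

View pics/over.png

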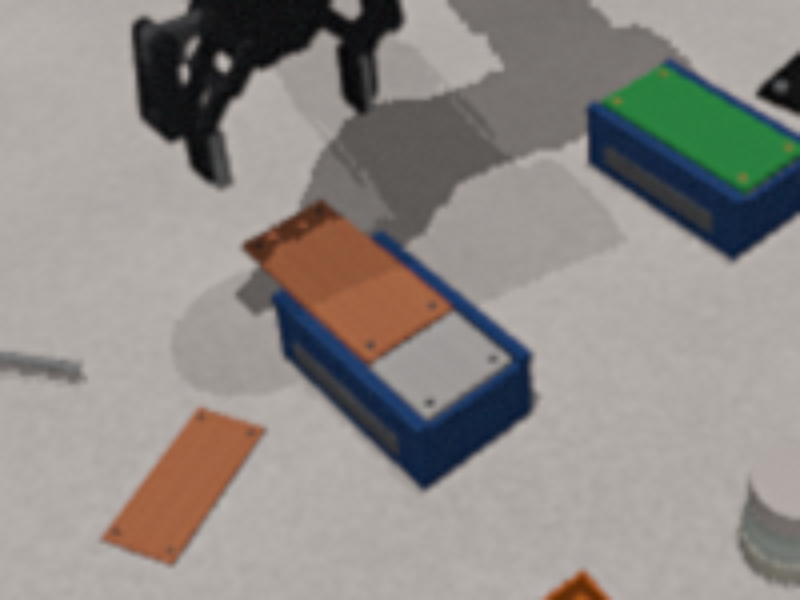

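The sheet lies flat with the aluminium left behind. It overhangs about 45 mm at crop pixels (280,240). I'll descend and pinch.

Call:
{"fn": "move_arm", "kwargs": {"increments": "1 0 0 0 0;1 0 0 -0.01 0;1 0 0 -0.02 0;1 0 0 -0.035 0;1 0 0 -0.05 0;1 0 0 -0.065 0;1 0 0 -0.075 0;1 0 0 -0.081 0;1 0 0 -0.081 0", "force": 80}}

```text
clock: 7.85
position: [0.4952, -0.2302, 0.1995]
tcp_rot: [[-0.998, -0.069, -0.003], [-0.069, 0.998, 0.001], [0.003, 0.001, -1.0]]
contact_force: [-0.2, 0.6, 1.1]
finger_gap: 0.0853
grasp_force: 0.0
```

Call:
{"fn": "move_arm", "kwargs": {"increments": "0.5 0 0 0 0;0.5 0 0 0 0;0.5 0 0 0 0;0.5 0 0 0 0;0.5 0 0 0 0;0.5 0 0 0 0;0.5 0 0 0 0;0.5 0 0 0 0;0.5 0 0 0 0;0.5 0 0 0 0"}}

```text
clock: 8.68
position: [0.4962, -0.2305, 0.2021]
tcp_rot: [[-0.998, -0.069, 0.002], [-0.069, 0.998, -0.001], [-0.002, -0.001, -1.0]]
contact_force: [-0.2, 0.1, 5.3]
finger_gap: 0.0534
grasp_force: 83.1
```

```bash
python3 m.py
```

```text
Traceback (most recent call last):
  File "m.py", line 5, in <module>
    r=rect(w,m); P=w[r[5]]-[.582,-.2245,0]; a=np.radians(3.9)
  File "h.py", line 10, in rect
    k=1+np.argmax(s[1:,4]); pts=w[l==k]
        ~~~~~~~~~^^^^^^^^^
ValueError: attempt to get argmax of an empty sequence
```

Call:
{"fn": "move_arm", "kwargs": {"increments": "0.5 0 0 0.003 0;0.5 0 0 0.006 0;0.5 0 0 0.01 0;0.5 0 0 0.015 0;0.5 0 0 0.02 0;0.5 0 0 0.02 0;0.5 0 0 0.02 0"}}

```text
clock: 9.32
position: [0.4959, -0.2304, 0.2217]
tcp_rot: [[-0.998, -0.069, 0.001], [-0.069, 0.998, -0.0], [-0.001, -0.0, -1.0]]
contact_force: [-0.5, 0.1, -0.5]
finger_gap: 0.0533
grasp_force: 83.8
```

```bash
python3 m.py; python3 -c "
from h import *
p=viewer.grab_frame('scene');cv2.imwrite('pics/lift.png',cv2.resize(p['pixels'][180:330,120:320],None,fx=4,fy=4))"
```

```text
Traceback (most recent call last):
  File "m.py", line 5, in <module>
    r=rect(w,m); P=w[r[5]]-[.582,-.2245,0]; a=np.radians(3.9)
  File "h.py", line 10, in rect
    k=1+np.argmax(s[1:,4]); pts=w[l==k]
        ~~~~~~~~~^^^^^^^^^
ValueError: attempt to get argmax of an empty sequence
```

View pics/lift.png

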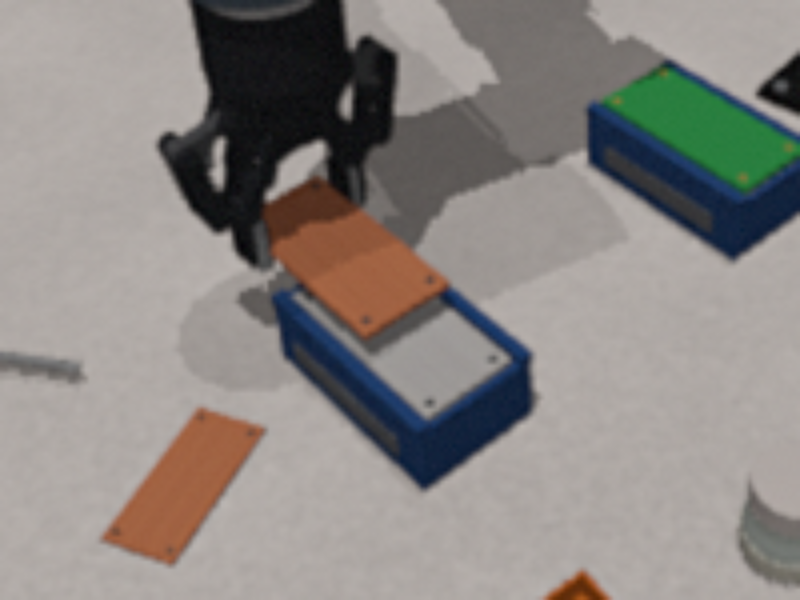

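The sheet is off the holder, level, held at crop (300,230). Now I'll raise it and carry it over the pack.

Call:
{"fn": "move_arm", "kwargs": {"increments": "0.5 0 0 0.02 0;0.5 0 0 0.04 0;0.5 0 0 0.06 0;0.5 0.002 0.015 0.08 0;0.5 0.006 0.035 0.09 0.02;0.5 0.01 0.06 0.09 0.04;0.5 0.014 0.085 0.09 0.06;0.5 0.018 0.11 0.09 0.07;0.5 0.022 0.135 0.09 0.08;0.5 0.026 0.16 0.09 0.09;0.5 0.03 0.185 0.09 0.1;0.5 0.034 0.21 0.09 0.11"}}

```text
clock: 10.42
position: [0.5296, -0.0192, 0.311]
tcp_rot: [[-0.984, -0.178, -0.001], [-0.178, 0.984, -0.0], [0.001, 0.0, -1.0]]
contact_force: [0.3, -0.5, -0.6]
finger_gap: 0.0534
grasp_force: 84.2
```

Call:
{"fn": "move_arm", "kwargs": {"increments": "0.5 0.004 0.025 0 0.01;0.5 0.007 0.05 0 0.02;0.5 0.01 0.075 0 0.03;0.5 0.013 0.1 0 0.04;0.5 0.016 0.125 0 0.05;0.5 0.019 0.15 0 0.054;0.5 0.021 0.175 0 0.054;0.5 0.022 0.195 0 0.054;0.5 0.022 0.2074 0 0.054;0.5 0.022 0.2074 0 0.054;0.5 0.022 0.2074 0 0.054;0.5 0.022 0.2074 0 0.054"}}

```text
clock: 11.42
position: [0.5517, 0.1863, 0.3111]
tcp_rot: [[-0.973, -0.23, -0.001], [-0.23, 0.973, -0.001], [0.001, -0.0, -1.0]]
contact_force: [0.7, -0.9, -1.7]
finger_gap: 0.0529
grasp_force: 84.2
```

```bash
cat > m2.py <<'E'
from h import *
s=bot.observe();print(s['position'],s['finger_gap'])
for n in("scene","top"):
    p=viewer.grab_frame(n);w=cloud(p);h=hsv(p)
    m=copper(h)&near(w,.588,.195,.12)&(w[...,2]>.025)
    if m.sum()<30: print(n,'none',m.sum()); continue
    r=rect(w,m); P=w[r[5]]; c=np.linalg.lstsq(np.c_[P[:,:2]-[.5885,.1957],np.ones(len(P))],P[:,2],rcond=None)[0]
    a=np.radians(13.3)
    print(n,r[:5],'slope',c.round(4),'along/across deg',np.degrees([c[0]*np.cos(a)+c[1]*np.sin(a),-c[0]*np.sin(a)+c[1]*np.cos(a)]).round(2))
    if n=="scene": cv2.imwrite('pics/last.png',cv2.resize(p['pixels'][110:260,230:430],None,fx=4,fy=4))
E
python3 m2.py
```

```text
[0.5516635  0.18630316 0.31110202] 0.05291373974155584
scene (array([594.5, 195.8]), array([104.7,  65.7]), 17.67, 156.4, 456) slope [-0.0139 -0.0293  0.1567] along/across deg [-1.16 -1.45]
top (array([605.3, 172.3]), array([101.3,  23.2]), 29.85, 157.1, 258) slope [-0.1325 -0.9332  0.1541] along/across deg [-19.69 -50.29]
```

View pics/last.png

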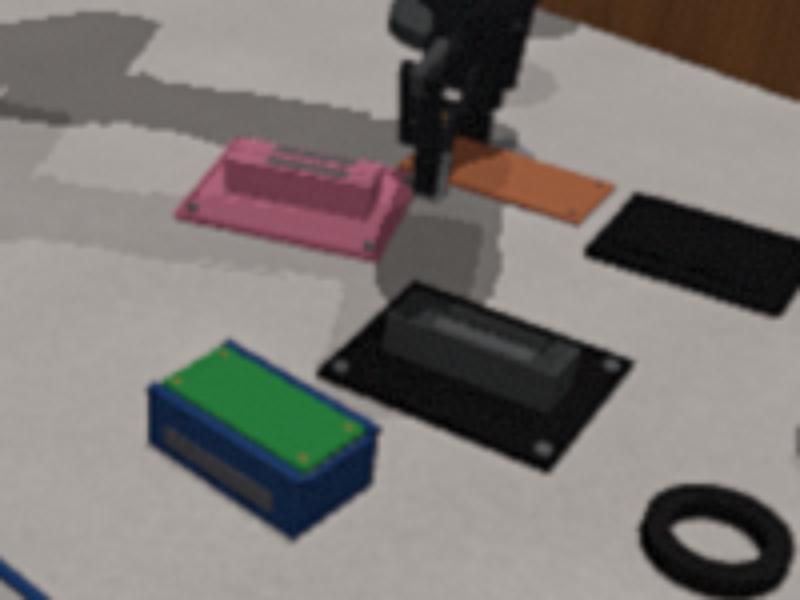

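The sheet is level at crop (500,180), held over the black pack. I'll lower it to about 10 mm above, then check the alignment.

Call:
{"fn": "move_arm", "kwargs": {"increments": "0.5 0 0 -0.02 0;0.5 0 0 -0.04 0;0.5 0 0 -0.06 0;0.5 0 0 -0.08 0;0.5 0 0 -0.095 0;0.5 0 0 -0.105 0;0.5 0 0 -0.105 0;0.5 0 0 -0.105 0;0.5 0 0 -0.105 0"}}

```text
clock: 12.27
position: [0.5523, 0.187, 0.2075]
tcp_rot: [[-0.973, -0.231, 0.002], [-0.231, 0.973, 0.001], [-0.002, 0.0, -1.0]]
contact_force: [0.0, 0.1, -1.0]
finger_gap: 0.0536
grasp_force: 84.1
```

```bash
cat >> m2.py <<'E'
    Q=P[:,:2]-[.5885,.1957]; a=np.radians(13.3)
    t=Q@[np.cos(a),np.sin(a)]*1000; l=Q@[-np.sin(a),np.cos(a)]*1000
    e=[(l[(t>k)&(t<k+8)].min().round(1),l[(t>k)&(t<k+8)].max().round(1)) for k in(0,16,32,46)]
    print('along max',t.max().round(1),np.sort(t)[-5].round(1),'min',t.min().round(1),'lat',e)
E
python3 m2.py
```

```text
[0.5523228  0.18700141 0.20753033] 0.05362602777900839
scene (array([597.9, 197.1]), array([101.6,  67.7]), 20.06, 52.8, 484) slope [-0.0208 -0.0406  0.0533] along/across deg [-1.69 -1.99]
along max 60.4 59.7 min -44.3 lat [(np.float64(-28.3), np.float64(25.7)), (np.float64(-28.3), np.float64(25.7)), (np.float64(-31.0), np.float64(23.9)), (np.float64(-30.4), np.float64(24.8))]
top (array([610.7, 172.1]), array([102.1,  26.4]), 33.12, 53.7, 224) slope [-0.0709 -0.512   0.053 ] along/across deg [-10.7  -27.61]
along max 61.1 59.6 min -31.7 lat [(np.float64(-28.7), np.float64(-17.3)), (np.float64(-29.0), np.float64(-15.1)), (np.float64(-29.0), np.float64(-9.8)), (np.float64(-27.7), np.float64(-1.1))]
```

Call:
{"fn": "move_arm", "kwargs": {"increments": "0.5 -0.0003 0.0012 -0.003 0;0.5 -0.0003 0.0012 -0.006 0;0.5 -0.0003 0.0012 -0.008 0;0.5 -0.0003 0.0012 -0.009 0;0.5 -0.0003 0.0012 -0.01 0;0.5 -0.0003 0.0012 -0.01 0;0.5 -0.0003 0.0012 -0.01 0"}}

```text
clock: 12.95
position: [0.5515, 0.1882, 0.1962]
tcp_rot: [[-0.973, -0.231, -0.0], [-0.231, 0.973, -0.0], [0.0, -0.0, -1.0]]
contact_force: [-0.9, -0.6, -0.8]
finger_gap: 0.0537
grasp_force: 84.2
```

Call:
{"fn": "move_arm", "kwargs": {"increments": "0.5 0 0 -0.0005 0;0.5 0 0 -0.001 0;0.5 0 0 -0.001 0;0.5 0 0 -0.001 0"}}

```text
clock: 13.28
position: [0.5515, 0.1882, 0.1953]
tcp_rot: [[-0.973, -0.231, 0.0], [-0.231, 0.973, 0.0], [-0.0, 0.0, -1.0]]
contact_force: [0.1, -0.0, -0.6]
finger_gap: 0.0536
grasp_force: 84.2
```

Call:
{"fn": "move_arm", "kwargs": {"increments": "0.5 0 0 -0.0005 0;0.5 0 0 -0.001 0;0.5 0 0 -0.001 0;0.5 0 0 -0.001 0"}}

```text
clock: 13.62
position: [0.5516, 0.1882, 0.1948]
tcp_rot: [[-0.973, -0.231, 0.001], [-0.231, 0.973, 0.0], [-0.001, 0.0, -1.0]]
contact_force: [-1.4, -0.3, 4.0]
finger_gap: 0.0533
grasp_force: 84.6
```

Call:
{"fn": "move_arm", "kwargs": {"increments": "0.5 0 0 -0.0005 0;0.5 0 0 -0.0005 0;0.5 0 0 -0.0005 0"}}

```text
clock: 13.87
position: [0.5516, 0.1882, 0.1948]
tcp_rot: [[-0.973, -0.231, 0.001], [-0.231, 0.973, 0.0], [-0.001, -0.0, -1.0]]
contact_force: [-2.3, 0.1, 7.1]
finger_gap: 0.0536
grasp_force: 84.8
```

```bash
python3 m2.py
```

```text
[0.55157971 0.18823765 0.19479826] 0.05363109263825223
scene (array([596.2, 194.7]), array([105. ,  64.2]), 13.52, 40.3, 489) slope [-0.0171 -0.0283  0.0408] along/across deg [-1.32 -1.35]
along max 59.9 59.3 min -45.3 lat [(np.float64(-29.4), np.float64(28.0)), (np.float64(-27.2), np.float64(27.8)), (np.float64(-27.7), np.float64(27.6)), (np.float64(-28.8), np.float64(26.5))]
top (array([608.5, 172.6]), array([102.6,  26.1]), 33.01, 41.1, 215) slope [-0.1508 -0.5726  0.0436] along/across deg [-15.96 -29.94]
along max 59.5 58.6 min -34.2 lat [(np.float64(-27.1), np.float64(-15.7)), (np.float64(-27.5), np.float64(-14.6)), (np.float64(-26.9), np.float64(-9.2)), (np.float64(-27.6), np.float64(-0.6))]
```

View pics/last.png

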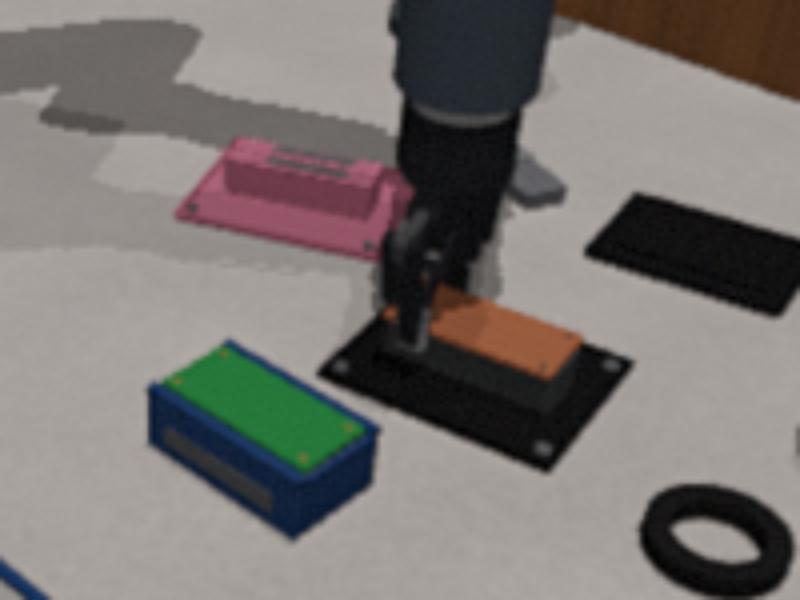

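The sheet rests on the pack at crop (500,325), centred and aligned. Releasing gently and retreating straight up.

Call:
{"fn": "move_arm", "kwargs": {"increments": "0.5 0 0 0.0005 0;0.5 0 0 0.0005 0;0.8 0 0 0.0005 0;1 0 0 0.0005 0;1 0 0 0.0005 0;1 0 0 0.0005 0;1 0 0 0.0005 0;1 0 0 0.0005 0;1 0 0 0.0005 0;1 0 0 0.0005 0", "force": 20}}

```text
clock: 14.8
position: [0.5515, 0.1882, 0.1942]
tcp_rot: [[-0.973, -0.231, 0.0], [-0.231, 0.973, 0.0], [-0.0, 0.0, -1.0]]
contact_force: [-0.1, 0.3, 0.2]
finger_gap: 0.0855
grasp_force: 0.0
```

Call:
{"fn": "move_arm", "kwargs": {"increments": "1 0 0 0 0;1 0 0 0.005 0;1 0 0 0.015 0;1 0 0 0.03 0;1 0 0 0.05 0;1 0 0 0.08 0;1 0 0 0.11 0;1 -0.03 0 0.14 0;1 -0.06 -0.03 0.15 0;1 -0.1 -0.06 0.15 0;1 -0.13 -0.09 0.15 0;1 -0.15 -0.12 0.15 0"}}

```text
clock: 15.8
position: [0.4027, 0.0717, 0.3454]
tcp_rot: [[-0.973, -0.232, 0.002], [-0.232, 0.973, 0.001], [-0.002, 0.001, -1.0]]
contact_force: [0.4, -0.5, 0.9]
finger_gap: 0.0855
grasp_force: 0.0
```

```bash
python3 m2.py; python3 - <<'E'
from h import *
p=viewer.grab_frame('scene');w=cloud(p);h=hsv(p)
print('green',rect(w,(abs(h[...,0]-60.)<20)&(h[...,1]>110)&near(w,.562,.013,.1)&(w[...,2]>.03))[:5])
E
```

```text
[0.40272387 0.07173306 0.34543851] 0.08547677250643056
scene (array([587.7, 196.1]), array([120.7,  59.7]), 13.84, 40.3, 586) slope [-0.0037  0.0159  0.0401] along/across deg [0.   0.93]
along max 59.6 58.9 min -61.0 lat [(np.float64(-28.0), np.float64(26.9)), (np.float64(-28.8), np.float64(28.7)), (np.float64(-26.1), np.float64(27.3)), (np.float64(-28.2), np.float64(27.7))]
top (array([588.8, 196.8]), array([121.4,  57.2]), 13.55, 41.3, 1214) slope [-0.0007 -0.0057  0.0413] along/across deg [-0.12 -0.31]
along max 61.1 58.9 min -60.1 lat [(np.float64(-27.0), np.float64(27.5)), (np.float64(-27.4), np.float64(29.0)), (np.float64(-27.4), np.float64(27.9)), (np.float64(-26.7), np.float64(27.7))]
green (array([563.1,  13.7]), array([120. ,  59.1]), 3.5, 48.4, 695)
```

View pics/last.png

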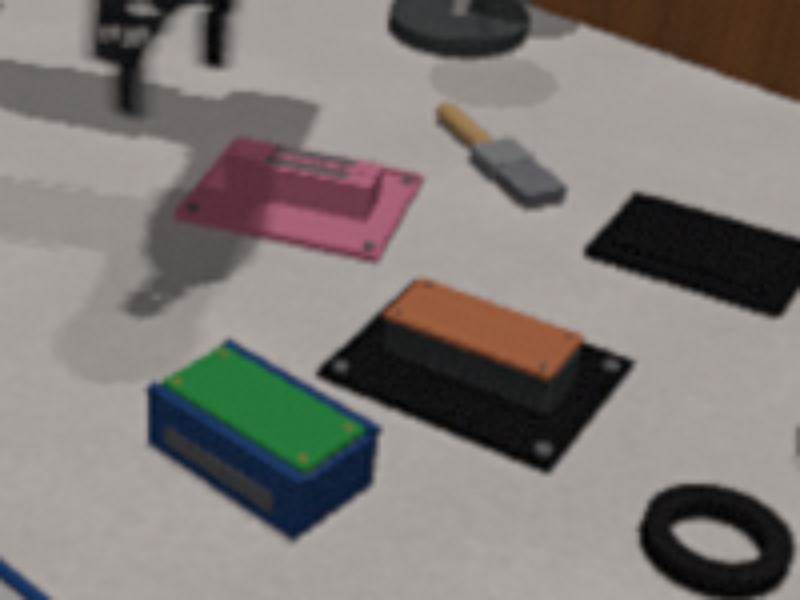

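The copper sheet lies flat, centred and aligned on the pack at crop (480,330). The green sheet hasn't moved, and the gripper is clear.

```bash
python3 -c "
from bench import ticket
print(ticket.sign_off())"
```

```text
the job is handed in; nothing more can be done
None
```

The copper sheet lies flat, lengthwise and centred to about 1 mm on the black battery pack. The green sheet hasn't moved, and I handed the job in at about 16 s on the robot's clock, but sign-off returned no verdict.

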